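# Set the can guide by its thumbwheel and prove it with a can

## Task

Set the can guide for this size of can: roll the knurled wheel under a fingertip until the pointer on the sliding rail's carriage stands at the long gauge mark on the scale. Then prove the lane by pushing the sealed can that waits at its mouth, upright, in between the two rails until it stands against the end stop. Move the rail by its wheel only, never by pushing on the rail or its carriage, pick nothing up, and leave the other things on the bench as they are.

Things in the scene. Friction and masses are not known exactly. Their poses are not given: they have to be found in the camera images.
- can_guide: the dark steel can guide, 265 x 275 mm, fixed to the bench; origin on the bench. Its y is the direction cans run; +x points from wheel side to fixed rail. White slippery lane floor at z 12 mm, x -30 to 75, y -145 to 120 mm. Fixed rail's lane face at x 75 mm, tops of both rails at z 37 mm, straight from y -20 to 100 mm, mouths flaring back to y -58 mm. End stop: face at y 106 mm, top at z 72 mm.
- carriage (a joint): travel of the sliding rail and carriage towards the fixed rail, m: 0 widest, 0.030 at the gauge mark (lane 75 mm wide), 0.040 narrowest; stays where left. Rolling the wheel's top along the guide's +x moves the rail along +x, 14 mm per radian: a fingertip on the wheel's top travels 3 mm per mm of rail.
- wheel_top (a point): topmost point of the steel knurled wheel, mid-width, 78 mm above the bench; rides with the carriage. Wheel 56 mm across, 18 mm wide, axle along the guide's y 28 mm below; yoke cheeks beside it end 15 mm below this point. The axle does not give: press lightly (5 to 10 N). Turned by friction under the finger, about 2 N along the rim.
- pointer_tip (a point): tip of the small dark pointer on the carriage, 23 mm above the bench; it moves along the scale with the rail
- gauge_mark (a point): the long thick line on the scale block beside the carriage (21 mm long, the other lines are 9 mm, 5 mm apart), at the place where the pointer tip must stand. Its x axis is the guide's x, the direction in which the pointer moves.
- lane_end (a point): where the middle of the can's foot is when the can stands against the end stop: lane floor, middle of the lane at the mark
- sample_can: the sealed can, 71 mm across, 107 mm high, 0.4 kg, that stands upright on the guide's white lane floor before the mouth of the lane. Origin at the middle of its foot, z up. It slides easily on the lane floor.
- other_can: another sealed can, on the bench behind the guide: to be left alone (origin at the middle of its foot)
- lid_sleeve: sleeve of can lids, 73 mm across, 86 mm high: to be left alone (origin at the middle of its foot)
- rail_face (a point): on the lane face of the sliding rail, mid-length, 25 mm above the bench. The rail (12 mm thick, with a flared mouth) is fixed to the carriage: only the wheel may move it, do not press on the rail or carriage.
Mind the look-alikes: they are no part of the job. Leave any blue look-alike of the sample_can alone.

How it is judged:
By the outcome, as a careful person would: the job done as asked, in the order asked, and still so for the second after the job is handed in, with the robot touching nothing.
It also fails if it takes over 72 s, if anything falls off the work surface, if the arm or the gripper's body presses on something with over 40 N, if the wrist force passes 120 N, or if a joint passes its speed limit or range.

## Robot

A 6-joint arm with a two-finger parallel gripper is mounted at the origin on a cart in front of the work surface, level with it; the furniture and walls round the work are solid. World frame = base frame: x ahead of the robot, y to its left, z up, the work surface at z = 0. Lengths are in m, angles in rad, forces in N, time in s.
With the tool pointing down it reaches from about 0.3 to 0.775 m from the base axis. Payload 14.6 kg.
Tool frame: the origin (TCP) lies midway between the tips of the shut fingers; the grasp point (between the pads) lies 19 mm behind it; z points along the fingers, y is the line along which they close (so a half turn about z gives the same grasp; the last joint's range is limited). The gripper opens to 94 mm and grips with 3 to 60 N. Pads are 16 mm wide; open, the fingers measure 119 mm over their backs; the gripper's body (75 mm by 177 mm) begins 78 mm behind the grasp point.
Start: joints at [1.175, 0.3, 1.521, -0, 1.321, -0.067], TCP at [0.178, 0.521, 0.205] pointing down, gripper open.
Joint ranges: [-3.03, 3.03], [-0.79, 2.21], [0.23, 2.52], [-1.04, 4.18], [0, 3.07], [-2.55, 2.55]. Speed limits (rad/s): [2.22, 2.22, 2.57, 3.14, 3.14, 3.14].

## Interface

Orientations are given as [roll, pitch, yaw] about the fixed x, y, z axes, in that order (R = Rz(yaw) Ry(pitch) Rx(roll)).
In Python, from station import telemetry, optics, ctrl gives the robot as it stands.
- The arm moves only by the tool carry_out, never from a script. Its argument "plan" is a list that holds one entry, the list of rows, each a list of 7 numbers: the shift along the tool's x, y, z in mm, then the turn, a rotation vector about the tool's x, y, z in rad, then the finger opening in mm, from 0 to 94. A call has 1 to 20 rows; each row shifts and turns the commanded pose from where the row before left it, along the tool's axes as they then stand; what a row does not reach is not made up. A row lasts 1/12 s, in which the tool goes at most 41.7 mm and 7.16 degrees, less where a joint would pass 70% of its speed; a pose out of reach is approached as far as the arm can. A call with a gripper value outside its range is refused whole. The fingers move at their own pace and stop on an object; "squeeze" is the grip in N (left out, the last holds). Time passes only in rows, so rows that do not move let the fingers close. It gives the time, the measured TCP pose, the force, the opening and the grip force at its end, in the units of the state.
- telemetry.get_obs(): the state, without advancing time (a new reading comes with each control period).
- optics.camera(name): name is "scene" or "top"; returns a dict with "pixels" (480x640x3 uint8, red, green, blue), "intrinsics" (3x3 intrinsics, pixels), "origin" and "rotation" of the camera in the world. Camera axes: x right, y down, z forward; pixel columns grow to the right and rows downward; lengths in m; the calibration is good to about 2 mm. A picture is of the moment at which its call begins. There is no depth.
- ctrl.hand_in(): hands the job in; it is judged then, once.
The state is a dict: "time_s": time; "qpos": joint angles; "joint_vel": joint speeds; "tau": joint torques, N m; "ee_pos": TCP position; "eef_rot": TCP orientation; "force": force on the tool from outside, world axes, zero at the start; "moment": the same for the moment, N m; "grip_width": finger opening in m; "grip_force": force on a finger pad.
Only numpy, scipy, OpenCV 4.12 (cv2) and the standard library are available. Lean on these libraries where they do the work, as an engineer would, in place of code of your own. Each camera call takes 0.05 s, during which the arm holds its last target. There are 200 camera calls.

## Working session

There is one attempt and no reset: what is moved stays moved. The work goes in short steps, Python scripts to look and compute and a tool call to move; the robot and the scene stay as the last step left them, time stands still between calls to the robot, and variables do not carry over. Pictures are saved under pics/ and viewed, at most 10 in all, crops included, and the job is handed in when it is done.

Besides the shell and the picture viewer there is one more tool, called after "Request:" by a JSON object that holds its "op" and its "data", one argument or row to a line. carry_out: Moves the arm, as the interface text tells. Its arguments: {"type":"object","properties":{"plan":{"type":"array","items":{"type":"array","items":{"type":"array","items":{"type":"number"}}}},"squeeze":{"type":"number"}},"required":["plan"]}

```bash
mkdir -p pics; ls; python3 - <<'E'
from station import telemetry, optics
import cv2,numpy as np
for n in("scene","top"):
    c=optics.camera(n); cv2.imwrite(f"pics/{n}0.png",c["pixels"][:,:,::-1]); np.savez(f"{n}0.npz",**c)
    print(n,np.round(c["intrinsics"],1).tolist(),np.round(c["origin"],3),np.round(c["rotation"],3).tolist())
o=telemetry.get_obs();print(o)
E
```

```text
pics
scene [[444.7, 0.0, 322.2], [0.0, 444.7, 237.6], [0.0, 0.0, 1.0]] [ 0.242 -0.336  0.792] [-2.421, -0.01, -0.521]
top [[568.7, 0.0, 323.0], [0.0, 568.7, 234.9], [0.0, 0.0, 1.0]] [0.443 0.195 1.382] [-3.029, 0.021, -1.558]
{'time_s': 0.1, 'qpos': array([ 1.17539474e+00,  3.00419648e-01,  1.52157417e+00, -1.81902780e-05,
        1.32067863e+00, -6.66454340e-02]), 'joint_vel': array([-1.33731122e-03, -2.33699473e-03, -1.77970267e-03,  1.39645839e-03,
       -1.05353120e-05,  1.24899845e-03]), 'tau': array([ 1.82051772e-04, -5.32643151e+01, -3.53294563e+01,  7.08954153e-02,
        2.34610552e-02, -4.16487239e-05]), 'ee_pos': array([0.17750923, 0.52029911, 0.20491747]), 'eef_rot': array([-3.14051408e+00, -5.43300036e-05,  2.81284098e+00]), 'force': array([-0.11270017, -0.04585791,  0.15123432]), 'moment': array([ 0.03681752, -0.03254614, -0.00329543]), 'grip_force': 0.0, 'grip_width': 0.09381152521772373}
```

View pics/scene0.png

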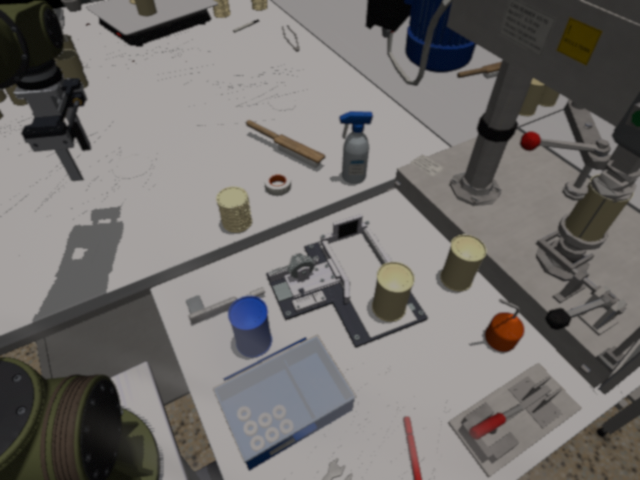

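View pics/top0.png

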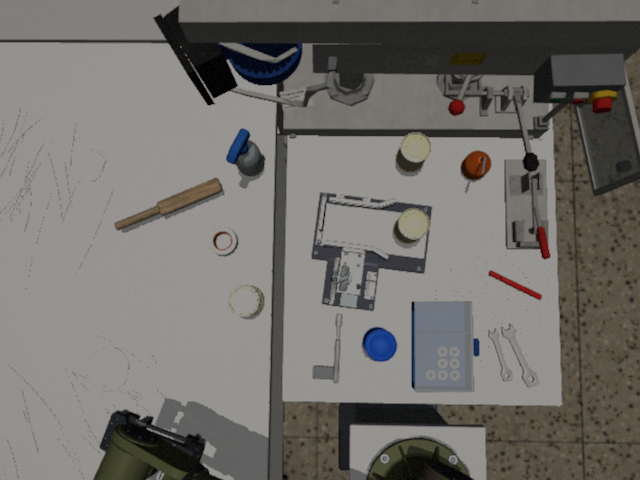

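The scene view shows the guide with its wheel at about (300,265) and the can standing at the lane mouth at about (392,290). In the top view the guide's end stop is on the left (about 320,225), the can is at (412,225), the wheel is near (344,277), and the guide's x points roughly up. I'll crop both views for detail.

```bash
cat > h.py <<'E'
import numpy as np,cv2
from scipy.spatial.transform import Rotation as R
def ray(c,u,v):
    d=np.linalg.solve(c["intrinsics"],[u,v,1.]); return R.from_euler('xyz',c["rotation"]).apply(d)
def plane(c,u,v,z):
    d=ray(c,u,v); o=np.asarray(c["origin"]); return o+d*(z-o[2])/d[2]
def proj(c,p):
    q=R.from_euler('xyz',c["rotation"]).inv().apply(np.asarray(p)-c["origin"]); q=c["intrinsics"]@q; return q[:2]/q[2]
def crop(c,x0,y0,w,h,s,fn):
    im=c["pixels"][y0:y0+h,x0:x0+w,::-1]; cv2.imwrite(fn,cv2.resize(im,None,fx=s,fy=s,interpolation=cv2.INTER_CUBIC))
E
python3 - <<'E'
from h import *
a=dict(np.load("top0.npz"));b=dict(np.load("scene0.npz"))
print(np.isclose(np.linalg.norm(ray(a,323,235)),1), plane(a,412,225,.119),plane(a,415,150,.107),plane(a,380,345,.107))
# side by side
i1=cv2.resize(a["pixels"][180:320,300:440,::-1],(560,560),interpolation=cv2.INTER_CUBIC)
cv2.imwrite("pics/topc.png",i1)
crop(b,255,205,180,145,4.1,"pics/scenec.png")
E
```

```text
True [0.6100382  0.02445896 0.119     ] [0.78476078 0.01513822 0.107     ] [0.34416853 0.09449021 0.107     ]
```

View pics/topc.png

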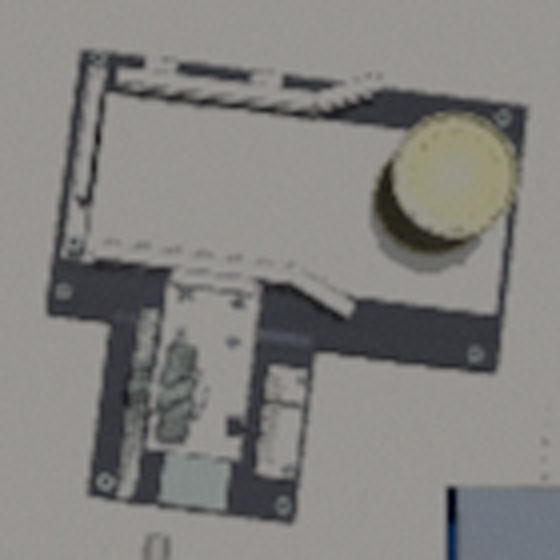

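View pics/scenec.png

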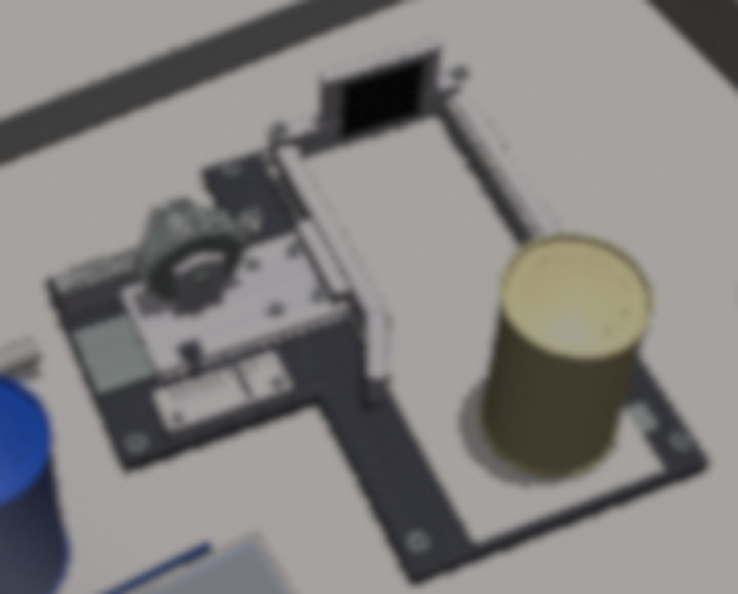

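The crops show the details I need. Crop pixels for the top view (scale 4):
- Pointer: (236,427)
- Long gauge mark: y≈404, spanning x 265–308
- Wheel centre: about (178,393)
- Can rim centre: (455,175)
- Lane-floor corners at the mouth: (515,128) and (498,312)

In the scene crop, those same corners are at about (663,470) and (473,543).

```bash
cat >> h.py <<'E'
def tri(c1,p1,c2,p2):
    A=[];b=[]
    for c,p in((c1,p1),(c2,p2)):
        d=ray(c,*p);d/=np.linalg.norm(d);M=np.eye(3)-np.outer(d,d);A.append(M);b.append(M@c["origin"])
    return np.linalg.lstsq(np.vstack(A),np.hstack(b),rcond=None)[0]
E
python3 - <<'E'
from h import *
np.set_printoptions(precision=4,suppress=True)
a=dict(np.load("top0.npz"));b=dict(np.load("scene0.npz"))
T=lambda u,v:(300+u/4-.4,180+v/4-.4); S=lambda u,v:(255+u/4.1-.4,205+v/4.1-.4)
W=lambda c,p,z:plane(c,*p,z)
c1=[W(a,T(515,128),.012),W(b,S(663,470),.012)];c2=[W(a,T(498,312),.012),W(b,S(473,543),.012)]
print("corner+x",c1,"corner-x",c2)
tl,tr=W(a,T(82,50),.008),W(a,T(528,105),.008)
d=tl-tr; th=np.arctan2(-d[0],d[1]); print("yaw",th,"len",np.linalg.norm(d))
bl,br=W(a,T(88,495),.008),W(a,T(293,522),.008);d=bl-br;print("yaw2",np.arctan2(-d[0],d[1]))
Rg=np.array([[np.cos(th),-np.sin(th)],[np.sin(th),np.cos(th)]])
o=(c1[0][:2]+c2[0][:2])/2-Rg@[.0225,-.145]; print("origin",o)
g=lambda p:(Rg.T@(np.asarray(p)[:2]-o))*1e3
for n,p in dict(pointerT=W(a,T(236,427),.023),pointerS=W(b,S(190,352),.023),markT=W(a,T(287,404),.023),markS=W(b,S(246,382),.023),wheelT=W(a,T(178,393),.055),canT=W(a,T(455,175),.119),canS=W(b,S(576,297),.119),stopT=W(a,T(92,160),.072),railface=W(a,T(210,258),.037)).items(): print(n,p,g(p))
wp=W(a,T(178,393),.078); print("wheel proj scene crop",(proj(b,wp)-[255,205])*4.1)
print("tri wheel top?",tri(a,T(178,393),b,S(185,207)))
E
```

```text
corner+x [array([ 0.6574, -0.0297,  0.012 ]), array([ 0.6456, -0.0286,  0.012 ])] corner-x [array([ 0.5454, -0.0186,  0.012 ]), array([ 0.5419, -0.0158,  0.012 ])]
yaw -0.11585673308942981 len 0.27407150021819254
yaw2 -0.11727218577663034
origin [0.5958 0.1225]
pointerT [0.4743 0.1389 0.023 ] [-122.5413    2.222 ]
pointerS [0.4728 0.1404 0.023 ] [-124.2008    3.5935]
markT [0.4883 0.1086 0.023 ] [-105.1397  -26.1925]
markS [0.4888 0.1106 0.023 ] [-104.942   -24.1662]
wheelT [0.4929 0.174  0.055 ] [-108.163   39.264]
canT [0.6138 0.0214 0.119 ] [ 29.553  -98.3174]
canS [0.6116 0.0211 0.119 ] [ 27.409  -98.8942]
stopT [0.6269 0.2254 0.072 ] [ 18.9929 105.7945]
railface [0.5738 0.1554 0.037 ] [-25.6942  30.146 ]
wheel proj scene crop [187.5099 222.723 ]
tri wheel top? [0.491  0.1748 0.092 ]
```

The points agree across views. The guide's yaw is about -0.1165, the wheel top is near (0.4925, 0.1745, 0.078), and the rail needs about 18 mm more travel. I'll turn the tool so its y lies along the guide's x, shut the fingers, and go above the wheel.

Request:
{"op": "carry_out", "data": {
  "plan": [
    [[0,0,0,0,0,0.1133,0],[0,0,0,0,0,0.1133,0],[0,0,0,0,0,0.1133,0],[0,0,0,0,0,0.1133,0],[0,0,0,0,0,0.1133,0],[0,0,0,0,0,0.1133,0],[0,0,0,0,0,0.1133,0],[0,0,0,0,0,0.1133,0],[0,0,0,0,0,0.1133,0],[0,0,0,0,0,0.1133,0],[0,0,0,0,0,0.1133,0],[0,0,0,0,0,0.1133,0],[-20,22,0,0,0,0,0],[-20,22,0,0,0,0,0],[-20,22,0,0,0,0,0],[-20,22,0,0,0,0,0],[-20,22,0,0,0,0,0],[-20,22,0,0,0,0,0],[-20,22,0,0,0,0,0],[-20,22,0,0,0,0,0]]
  ]
}}

```text
time_s: 1.77
ee_pos: [0.3342, 0.3397, 0.2053]
eef_rot: [-3.141, 0.0, 1.453]
force: [0.7, 1.2, 0.4]
grip_width: 0.0004
grip_force: 0.0
```

Request:
{"op": "carry_out", "data": {
  "plan": [
    [[-20,22,0,0,0,0,0],[-20,22,0,0,0,0,0],[-20,22,0,0,0,0,0],[-20,22,0,0,0,0,0],[-20,22,0,0,0,0,0],[-20,22,0,0,0,0,0],[-20,22,0,0,0,0,0],[-7,12,25,0,0,0,0],[0,0,25,0,0,0,0],[0,0,25,0,0,0,0],[0,0,0,0,0,0,0],[0,0,0,0,0,0,0]]
  ]
}}

```text
time_s: 2.77
ee_pos: [0.4808, 0.1754, 0.1301]
eef_rot: [-3.14, 0.001, 1.453]
force: [0.3, -0.1, 0.9]
grip_width: 0.0003
grip_force: 0.0
```

Request:
{"op": "carry_out", "data": {
  "plan": [
    [[0,0,20,0,0,0,0],[0,0,20,0,0,0,0],[0,0,0,0,0,0,0],[0,0,0,0,0,0,0]]
  ]
}}

```text
time_s: 3.1
ee_pos: [0.4815, 0.1758, 0.0917]
eef_rot: [3.141, -0.0, 1.453]
force: [0.4, 0.1, 0.8]
grip_width: 0.0006
grip_force: 0.0
```

```bash
python3 - <<'E'
from h import *
from station import optics,telemetry
o=telemetry.get_obs();print(o["ee_pos"],o["force"])
b=optics.camera("scene"); print((proj(b,o["ee_pos"])-[255,205])*5)
crop(b,255,205,120,110,5,"pics/s1.png")
E
```

```text
[0.48150779 0.17578878 0.09172737] [0.38886092 0.14623972 0.77408691]
[203.09166223 258.04191544]
```

View pics/s1.png

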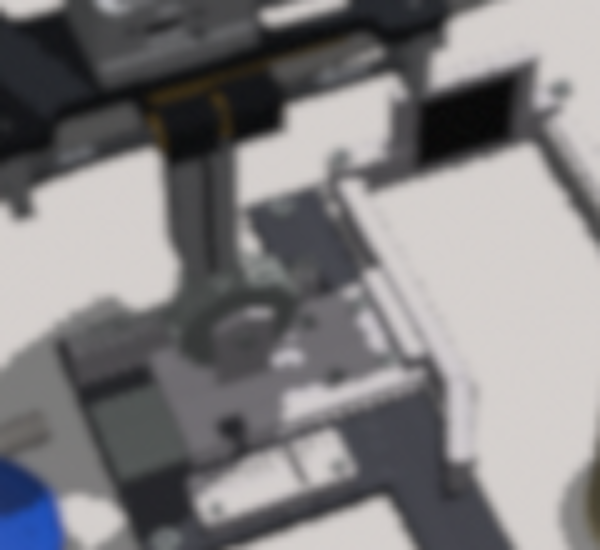

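The view shows the shut fingertip at about (205,270), just behind the wheel's top at about (240,275), as intended. Next I'll descend to contact in small steps.

Request:
{"op": "carry_out", "data": {
  "plan": [
    [[0,0,5,0,0,0,0],[0,0,5,0,0,0,0],[0,0,1,0,0,0,0],[0,0,1,0,0,0,0],[0,0,0,0,0,0,0],[0,0,0,0,0,0,0]]
  ]
}}

```text
time_s: 3.65
ee_pos: [0.4813, 0.1755, 0.0786]
eef_rot: [3.141, -0.0, 1.453]
force: [0.5, -0.5, -0.3]
grip_width: 0.0005
grip_force: 0.0
```

Request:
{"op": "carry_out", "data": {
  "plan": [
    [[0,0,0.7,0,0,0,0],[0,0,0.7,0,0,0,0],[0,0,0,0,0,0,0],[0,0,0,0,0,0,0]]
  ]
}}

```text
time_s: 3.98
ee_pos: [0.4812, 0.1755, 0.077]
eef_rot: [-3.142, 0.0, 1.453]
force: [-0.4, 0.1, 0.5]
grip_width: 0.0004
grip_force: 0.0
```

Request:
{"op": "carry_out", "data": {
  "plan": [
    [[0,0,0.5,0,0,0,0],[0,0,0.5,0,0,0,0],[0,0,0,0,0,0,0]]
  ]
}}

```text
time_s: 4.23
ee_pos: [0.4814, 0.1756, 0.0763]
eef_rot: [3.141, -0.0, 1.453]
force: [-0.8, -0.6, 3.9]
grip_width: 0.0005
grip_force: 2.1
```

Request:
{"op": "carry_out", "data": {
  "plan": [
    [[0,0,0.4,0,0,0,0],[0,0,0,0,0,0,0],[0,1,0,0,0,0,0],[0,1,0,0,0,0,0],[0,1,0,0,0,0,0]]
  ]
}}

```text
time_s: 4.65
ee_pos: [0.4844, 0.1753, 0.0765]
eef_rot: [3.141, -0.0, 1.453]
force: [-5.2, -1.5, 13.2]
grip_width: 0.0007
grip_force: 7.6
```

Request:
{"op": "carry_out", "data": {
  "plan": [
    [[0,0.5,-0.5,0,0,0,0],[0,1,-0.1,0,0,0,0],[0,1,0,0,0,0,0],[0,1,0,0,0,0,0],[0,1,0,0,0,0,0]]
  ]
}}

```text
time_s: 5.07
ee_pos: [0.4891, 0.1747, 0.0773]
eef_rot: [3.14, -0.0, 1.453]
force: [-3.7, -1.9, 14.9]
grip_width: 0.0004
grip_force: 7.5
```

Request:
{"op": "carry_out", "data": {
  "plan": [
    [[0,1,-0.6,0,0,0,0],[0,1,0,0,0,0,0],[0,1,0,0,0,0,0],[0,1,0,0,0,0,0]]
  ]
}}

```text
time_s: 5.4
ee_pos: [0.4931, 0.1742, 0.0778]
eef_rot: [3.14, -0.0, 1.453]
force: [-2.1, -2.3, 11.7]
grip_width: 0.0004
grip_force: 6.1
```

```bash
python3 - <<'E'
from h import *
from station import optics,telemetry
o=telemetry.get_obs();print(o["ee_pos"],o["force"])
b=optics.camera("scene"); np.savez("s2.npz",**b)
crop(b,255,205,120,110,5,"pics/s2.png")
E
```

```text
[0.49310952 0.17424124 0.0777869 ] [-2.07059666 -2.30371039 11.7480262 ]
```

View pics/s2.png

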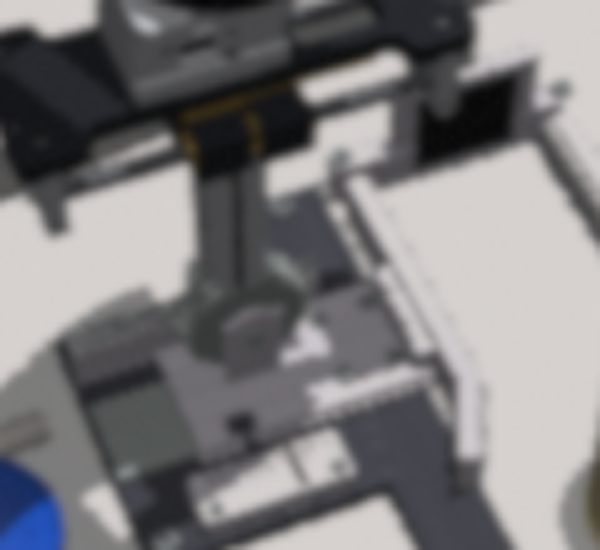

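The pointer has moved from (232,428) to (240,422), about 4 mm, so the wheel turns without slip. I'll ease the pressure a little and roll on.

Request:
{"op": "carry_out", "data": {
  "plan": [
    [[0,1.5,-0.4,0,0,0,0],[0,1.5,0,0,0,0,0],[0,1.5,0,0,0,0,0],[0,1.5,0,0,0,0,0]]
  ]
}}

```text
time_s: 5.78
ee_pos: [0.4991, 0.1735, 0.078]
eef_rot: [3.14, -0.0, 1.453]
force: [-2.0, -0.9, 9.9]
grip_width: 0.001
grip_force: 4.8
```

Request:
{"op": "carry_out", "data": {
  "plan": [
    [[0,1.5,0,0,0,0,0],[0,1.5,0,0,0,0,0],[0,1.5,0,0,0,0,0],[0,1.5,0,0,0,0,0]]
  ]
}}

```text
time_s: 6.12
ee_pos: [0.505, 0.1728, 0.078]
eef_rot: [3.14, -0.0, 1.453]
force: [-1.6, -0.2, 7.5]
grip_width: -0.0001
grip_force: 4.0
```

Request:
{"op": "carry_out", "data": {
  "plan": [
    [[0,1.5,0,0,0,0,0],[0,1.5,0,0,0,0,0],[0,1.5,0,0,0,0,0],[0,1.5,0,0,0,0,0],[0,0,0,0,0,0,0]]
  ]
}}

```text
time_s: 6.53
ee_pos: [0.5109, 0.1721, 0.0775]
eef_rot: [3.141, -0.0, 1.453]
force: [0.3, -1.6, 5.8]
grip_width: 0.0005
grip_force: 2.6
```

Request:
{"op": "carry_out", "data": {
  "plan": [
    [[0,0,-6,0,0,0,0],[0,-6,-6,0,0,0,0],[0,-6,0,0,0,0,0],[0,-5,0,0,0,0,0],[0,0,0,0,0,0,0]]
  ]
}}

```text
time_s: 6.95
ee_pos: [0.4925, 0.1742, 0.0892]
eef_rot: [-3.141, 0.0, 1.454]
force: [-0.1, 0.3, 0.6]
grip_width: 0.0006
grip_force: 0.0
```

```bash
cat >> h.py <<'E'
def small(c,z=.023):
    g=cv2.cvtColor(c["pixels"],cv2.COLOR_RGB2GRAY); g=cv2.resize(g[270:305,290:330],None,fx=5,fy=5,interpolation=cv2.INTER_CUBIC)
    return g
E
python3 - <<'E'
from h import *
from station import optics,telemetry
o=telemetry.get_obs();print(o["ee_pos"],o["force"])
b=optics.camera("scene"); np.savez("s3.npz",**b)
ims=[]
for c in(np.load("s2.npz"),b):
    ims.append(cv2.resize(c["pixels"][265:310,285:335,::-1],None,fx=8,fy=8,interpolation=cv2.INTER_CUBIC))
cv2.imwrite("pics/s3.png",np.hstack(ims))
E
```

```text
[0.49246037 0.1742277  0.08920008] [-0.13471586  0.25079751  0.59003012]
```

View pics/s3.png

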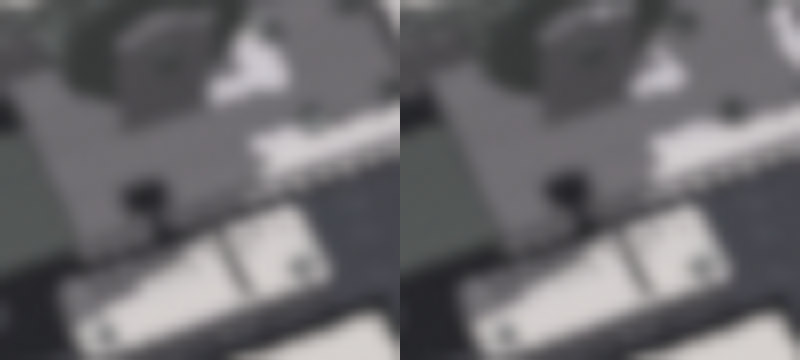

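The pointer tip is now at about (190,222) in the right crop and the long mark's near end is at (220,232). Converting to mm:

```bash
python3 - <<'E'
from h import *
b=dict(np.load("s3.npz")); th=-.1165
gx=np.array([np.cos(th),np.sin(th),0])
P=lambda u,v:plane(b,285+u/8-.44,265+v/8-.44,.023)
for n,p in dict(tip=(188,220),block=(170,192),mark0=(221,234),mark1=(246,290)).items(): print(n,P(*p),P(*p)@gx*1e3)
for p in((160,235),(143,195)): print("before",P(*p)@gx*1e3)
E
```

```text
tip [0.4838192 0.1296254 0.023    ] 465.4724356988135
block [0.48393831 0.13964787 0.023     ] 464.4257584320228
mark0 [0.48916739 0.12160801 0.023     ] 471.71628795568705
mark1 [0.48642093 0.1034684  0.023     ] 471.0969241306278
before 457.0517982675926
before 457.5791769683971
```

Request:
{"op": "carry_out", "data": {
  "plan": [
    [[0,3,5,0,0,0,0],[0,0,4.5,0,0,0,0],[0,0,1,0,0,0,0],[0,0,0.7,0,0,0,0],[0,0,0,0,0,0,0]]
  ]
}}

```text
time_s: 7.42
ee_pos: [0.4967, 0.1736, 0.0779]
eef_rot: [-3.141, 0.0, 1.453]
force: [-0.2, -1.4, 0.5]
grip_width: 0.0002
grip_force: 0.6
```

Request:
{"op": "carry_out", "data": {
  "plan": [
    [[0,0,0.4,0,0,0,0],[0,0,0,0,0,0,0]]
  ]
}}

```text
time_s: 7.58
ee_pos: [0.4967, 0.1736, 0.0778]
eef_rot: [3.141, 0.0, 1.453]
force: [-0.6, -1.6, 2.4]
grip_width: 0.0006
grip_force: 1.7
```

Request:
{"op": "carry_out", "data": {
  "plan": [
    [[0,0,0.5,0,0,0,0],[0,0,0,0,0,0,0],[0,1.5,0,0,0,0,0],[0,1.5,0,0,0,0,0]]
  ]
}}

```text
time_s: 7.92
ee_pos: [0.4999, 0.1733, 0.0778]
eef_rot: [3.141, -0.0, 1.453]
force: [-1.8, -2.2, 9.4]
grip_width: 0.0009
grip_force: 5.1
```

Request:
{"op": "carry_out", "data": {
  "plan": [
    [[0,1.5,0,0,0,0,0],[0,1.5,0,0,0,0,0],[0,1.5,0,0,0,0,0],[0,1.5,0,0,0,0,0]]
  ]
}}

```text
time_s: 8.25
ee_pos: [0.5061, 0.1726, 0.078]
eef_rot: [3.14, -0.0, 1.453]
force: [-2.3, -2.4, 10.6]
grip_width: 0.0004
grip_force: 5.3
```

Request:
{"op": "carry_out", "data": {
  "plan": [
    [[0,1.5,0,0,0,0,0],[0,1.5,0,0,0,0,0],[0,1.5,0,0,0,0,0],[0,1.5,0,0,0,0,0],[0,0,0,0,0,0,0]]
  ]
}}

```text
time_s: 8.67
ee_pos: [0.5122, 0.1719, 0.0779]
eef_rot: [3.14, -0.0, 1.453]
force: [0.4, -2.1, 8.3]
grip_width: 0.0007
grip_force: 4.4
```

```bash
python3 - <<'E'
from h import *
from station import optics,telemetry
o=telemetry.get_obs();print(o["ee_pos"],o["force"])
b=optics.camera("scene"); np.savez("s4.npz",**b); a=optics.camera("top"); np.savez("t4.npz",**a)
i=cv2.resize(b["pixels"][265:310,285:335,::-1],(500,450),interpolation=cv2.INTER_CUBIC)
j=cv2.resize(a["pixels"][265:310,350:380,::-1],(300,450),interpolation=cv2.INTER_CUBIC)
cv2.imwrite("pics/s4.png",np.hstack([i,j]))
E
```

```text
[0.5121902  0.17189468 0.07793451] [ 0.38475036 -2.09400731  8.28486772]
```

View pics/s4.png

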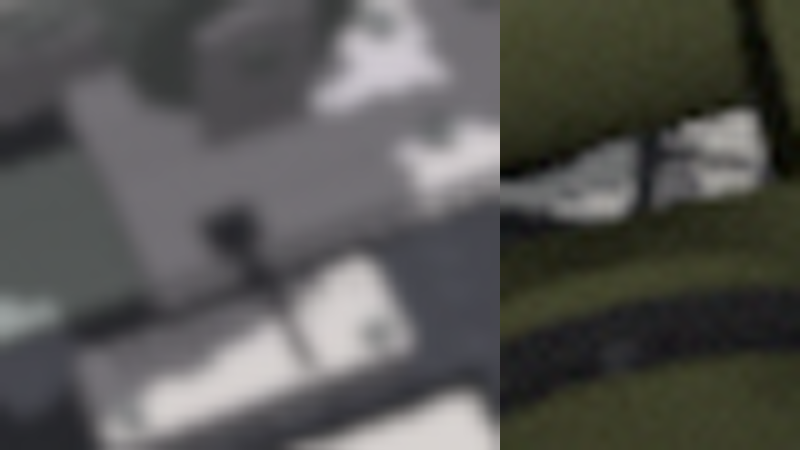

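The pointer at (232,228)–(265,280) now runs nearly into the long mark at (276,290)–(312,365). I'll measure what remains with intensity profiles along the guide's x.

```bash
cat >> h.py <<'E'
TH=-.1165; GX=np.array([np.cos(TH),np.sin(TH),0]); GY=np.array([-np.sin(TH),np.cos(TH),0])
def prof(c,gy,g0,g1,z=.023,ch=None):
    """grey profile along guide x (raw GX coordinate, mm) at raw GY coordinate gy mm"""
    s=np.arange(g0,g1,.25); g=cv2.cvtColor(c["pixels"],cv2.COLOR_RGB2GRAY).astype(np.float32)
    p=s[:,None]*GX/1e3+gy*GY/1e3+[0,0,z]; uv=np.array([proj(c,q) for q in p],np.float32)
    return s,cv2.remap(g,uv[:,:1],uv[:,1:],cv2.INTER_CUBIC).ravel()
def dark(s,v,c0,w=5):
    m=abs(s-c0)<w; s,v=s[m],v[m]; wt=np.clip(np.median(v)-v,0,None)**1; return (s*wt).sum()/wt.sum(),np.median(v)-v.min()
E
python3 - <<'E'
from h import *
np.set_printoptions(precision=1,suppress=True,linewidth=200)
for f in("scene0","s3","s4"):
    c=dict(np.load(f+".npz"))
    print(f)
    for gy in np.arange(158,209,4):
        s,v=prof(c,gy,442,486); print(gy,v[::8].astype(int))
E
```

```text
scene0
158 [153 153 153 152 153 154 153 154 153 151 153 151 147 139 126 123 140 152 153 152 144 126]
162 [162 161 162 162 162 163 162 162 162 162 162 162 158 143 118 116 142 158 162 160 152 135]
166 [159 159 159 160 160 159 159 160 160 160 160 160 157 140 114 113 140 156 160 161 160 157]
170 [149 150 151 153 151 148 149 149 149 149 150 155 153 138 113 111 131 146 153 157 159 159]
174 [137 139 139 138 138 137 136 135 138 137 141 147 141 126 111 108 124 135 140 140 146 153]
178 [116 121 118 113 107 106 113 117 116 113 112 112 109 104  93  92 108 117 116 116 120 124]
182 [75 81 79 66 56 57 62 71 77 76 74 77 75 71 72 74 76 77 76 72 74 75]
186 [ 97 102 102  89  72  61  63  78  95  99  98 102  98  90  95 100 100 100  99  95  95  98]
190 [132 128 118  97  74  57  57  69  91 115 130 133 133 133 131 132 134 135 134 135 133 133]
194 [157 153 138 105  69  51  52  61  88 122 146 157 159 158 158 159 159 159 159 159 158 159]
198 [159 154 140 113  85  71  69  74  93 125 150 158 160 159 159 160 159 159 159 159 159 159]
202 [159 158 153 144 133 128 127 127 132 143 153 157 159 158 158 158 158 158 157 
[... 1790 characters left out ...]
5  88  87  83  81  83  85  85  87  86  87  83  78  74  66  66  82  94  97 109 130 148]
182 [47 50 54 61 69 73 72 70 71 69 68 66 59 49 46 53 65 71 71 71 76 80]
186 [47 49 59 73 86 92 91 90 91 91 88 84 73 59 55 67 80 88 90 88 89 92]
190 [ 77  76  79  88  96 102 103 103 102 101  93  79  64  52  53  68  85  96 101 103 103 103]
194 [ 87  85  86  91 102 110 112 112 111 108  94  71  48  39  41  52  71  94 107 112 112 113]
198 [ 86  84  85  92 102 111 113 113 112 108  93  72  55  51  49  53  72  95 108 113 112 113]
202 [ 86  85  85  92 103 110 111 112 112 110 105  98  93  89  88  90  94 102 109 111 111 111]
206 [ 86  84  85  91 102 110 112 112 113 112 112 111 111 111 112 111 111 112 112 112 113 112]
```

The profiles are clean: the mark is at 471.0 and the pointer tip at 469.5, so about 1.5 mm remains. I'll roll another 4 mm and re-measure.

Request:
{"op": "carry_out", "data": {
  "plan": [
    [[0,1,0,0,0,0,0],[0,1,0,0,0,0,0],[0,1,0,0,0,0,0],[0,1,0,0,0,0,0],[0,0,0,0,0,0,0],[0,0,0,0,0,0,0]]
  ]
}}

```text
time_s: 9.27
ee_pos: [0.5159, 0.1715, 0.0777]
eef_rot: [3.14, -0.0, 1.453]
force: [-0.8, -0.9, 6.9]
grip_width: 0.0005
grip_force: 3.3
```

```bash
cat > m.py <<'E'
from h import *
from station import optics,telemetry
import sys
o=telemetry.get_obs();print(o["time_s"],o["ee_pos"],o["force"])
c=optics.camera("scene"); np.savez(sys.argv[1],**c)
def cen(c,gy,c0,w):
    s,v=prof(c,gy,c0-w,c0+w); wt=np.clip(np.percentile(v,80)-v,0,None); return (s*wt).sum()/wt.sum()
for c in(dict(np.load("s4.npz")),c):
    print("mark",[round(cen(c,g,471,5),2) for g in(162,166)],end=" ")
    for g in(182,184,186,190):
        s,v=prof(c,g,464,478); c0=s[v.argmin()]; print(round(cen(c,g,c0,5),2),end=" ")
    print()
E
python3 m.py s5.npz
```

```text
9.2667 [0.51593023 0.17145593 0.07771916] [-0.7983325  -0.87391397  6.87791918]
mark [np.float64(471.09), np.float64(471.05)] 469.47 469.55 469.41 468.79 
mark [np.float64(471.07), np.float64(470.99)] 470.38 470.65 470.65 470.35
```

Request:
{"op": "carry_out", "data": {
  "plan": [
    [[0,0.7,0,0,0,0,0],[0,0.6,0,0,0,0,0],[0,0,0,0,0,0,0],[0,0,-1,0,0,0,0],[0,0,-10,0,0,0,0],[0,0,-20,0,0,0,0],[0,0,-20,0,0,0,0],[0,0,0,0,0,0,0]]
  ]
}}

```text
time_s: 9.98
ee_pos: [0.5182, 0.1718, 0.1323]
eef_rot: [3.137, -0.002, 1.453]
force: [1.3, 0.3, 0.7]
grip_width: 0.0004
grip_force: 0.0
```

```bash
python3 m.py s6.npz
```

```text
9.9833 [0.51821522 0.17181523 0.13229663] [1.28287559 0.33558286 0.70459825]
mark [np.float64(471.09), np.float64(471.05)] 469.47 469.55 469.41 468.79 
mark [np.float64(471.09), np.float64(471.04)] 470.62 470.96 470.97 470.83
```

The pointer is within about 0.2 mm of the mark with the finger lifted. I'll go round over the can to its mouth side with the fingers 40 mm apart as a cradle, staying high for now, then check the rails from above.

Request:
{"op": "carry_out", "data": {
  "plan": [
    [[0,0,-30,0,0,0,40],[0,0,-30,0,0,0,40],[-25.5,13.9,0,0,0,0,40],[-25.5,13.9,0,0,0,0,40],[-25.5,13.9,0,0,0,0,40],[-25.5,13.9,0,0,0,0,40],[-25.5,13.9,0,0,0,0,40],[-25.5,13.9,0,0,0,0,40],[-25.5,13.9,0,0,0,0,40],[-25.5,13.9,0,0,0,0,40],[0,0,20,0,0,0,40],[0,0,20,0,0,0,40],[0,0,0,0,0,0,40],[0,0,0,0,0,0,40]]
  ]
}}

```text
time_s: 11.2
ee_pos: [0.6026, -0.0442, 0.1471]
eef_rot: [-3.139, -0.0, 1.453]
force: [0.5, 0.1, 0.3]
grip_width: 0.0403
grip_force: 0.0
```

```bash
python3 - <<'E'
from h import *
from station import optics,telemetry
o=telemetry.get_obs();print(o["ee_pos"],o["force"],o["grip_width"], "TCP gx,gy",o["ee_pos"]@GX*1e3,o["ee_pos"]@GY*1e3)
a=optics.camera("top"); b=optics.camera("scene"); np.savez("t7.npz",**a); np.savez("s7.npz",**b)
i=cv2.resize(a["pixels"][180:320,300:440,::-1],(400,400),interpolation=cv2.INTER_CUBIC)
j=cv2.resize(b["pixels"][205:345,270:410,::-1],(400,400),interpolation=cv2.INTER_CUBIC)
cv2.imwrite("pics/s7.png",np.hstack([i,j]))
np.set_printoptions(linewidth=250)
for gy in(185,205,225):
    for n,c in(("top",a),("scene",b)):
        s,v=prof(c,gy,560,680,z=.037); print(n,gy,v[::8].astype(int))
E
```

```text
[ 0.60263807 -0.04415261  0.14714015] [0.54384759 0.13070468 0.32431703] 0.040347496040583276 TCP gx,gy 603.6852649291858 26.19530455962704
top 185 [105 152 171 172 161 152 157 168 170 171 172 170 169 171 172 171 170 170 170 170 171 171 169 171 172 171 171 171 171 171 170 169 169 169 171 172 170 170 168 174 164 116  69 110 136 145 157 172 170 146  81  51  70  98 140 166 171 169 171 171]
scene 185 [209 232 234 233 233 234 238 239 239 238 238 239 239 239 239 239 239 239 239 238 239 239 239 239 239 239 238 232 210 162 115  83  72  60  40  26  22  25  27  30  34  41  47  52  53  51  52  53  52  52  52  53  52  51  52  52  52  52  52  52]
top 205 [135 145 174 173 162 144 141 159 172 171 171 171 171 172 171 169 170 171 170 170 172 170 169 170 170 170 171 171 171 170 169 171 169 172 171 169 170 171 171 174 161 116  72 109 132 141 155 171 169 163 159 169 170 153 151 167 172 171 171 169]
scene 205 [219 232 236 234 233 234 237 239 238 239 238 239 239 238 238 238 238 239 239 238 238 238 238 239 239 239 239 238 238 233 210 165 113  72  44  27  23  26  30  36  42  47  49  51  52  52  51  52  52  51  52  52  52  52  52  52  52  53  52  52]
top 225 [132 145 173 171 163 150 148 160 172 170 170 171 172 172 171 169 170 170 170 171 170 170 170 170 171 171 170 170 170 170 170 171 172 170 168 169 172 171 171 174 161 115  73 106 131 139 155 174 167 145  86  58  66  92 138 166 173 172 171 169]
scene 225 [218 233 237 237 236 236 238 239 238 238 238 238 238 239 239 239 239 238 239 239 239 239 239 238 239 239 238 239 238 239 238 231 211 162 101  50  26  25  28  29  31  37  48  60  72  77  73  66  58  53  52  52  53  52  51  52  61  78 101 132]
```

View pics/s7.png

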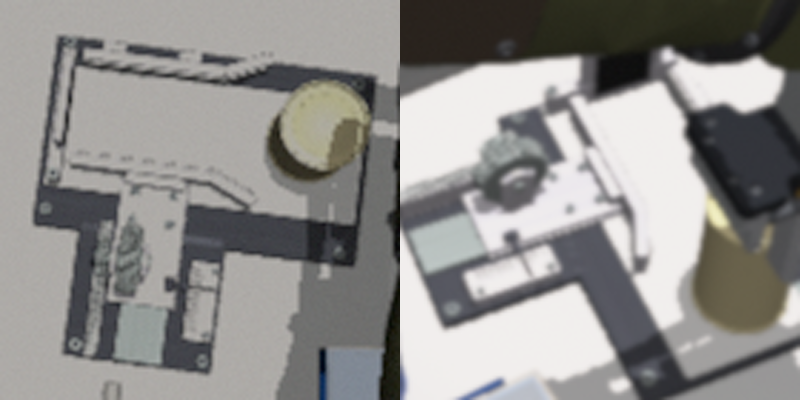

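The top view shows the pointer level with the mark, and the rails about 75 mm apart. The lane centre is at about 609 mm along the guide's x, the can at about 606 and the TCP at 603.7. I'll shift +5, descend behind the can, and approach gently.

Request:
{"op": "carry_out", "data": {
  "plan": [
    [[0,5,0,0,0,0,40],[0,0,20,0,0,0,40],[0,0,20,0,0,0,40],[0,0,20,0,0,0,40],[0,0,20,0,0,0,40],[0,0,17,0,0,0,40],[0,0,0,0,0,0,40],[6,0,0,0,0,0,40],[6,0,0,0,0,0,40],[4,0,0,0,0,0,40],[3,0,0,0,0,0,40],[2,0,0,0,0,0,40],[2,0,0,0,0,0,40],[2,0,0,0,0,0,40],[2,0,0,0,0,0,40],[2,0,0,0,0,0,40],[2,0,0,0,0,0,40],[2,0,0,0,0,0,40]]
  ]
}}

```text
time_s: 12.8
ee_pos: [0.6121, -0.0121, 0.0511]
eef_rot: [-3.141, 0.0, 1.453]
force: [0.2, -0.3, 0.4]
grip_width: 0.0401
grip_force: 0.6
```

Request:
{"op": "carry_out", "data": {
  "plan": [
    [[3,0,0,0,0,0,40],[3,0,0,0,0,0,40],[3,0,0,0,0,0,40],[3,0,0,0,0,0,40],[3,0,0,0,0,0,40],[3,0,0,0,0,0,40],[3,0,0,0,0,0,40],[3,0,0,0,0,0,40],[3,0,0,0,0,0,40],[3,0,0,0,0,0,40]]
  ]
}}

```text
time_s: 13.63
ee_pos: [0.6157, 0.018, 0.0512]
eef_rot: [3.142, -0.0, 1.453]
force: [0.3, -1.8, 1.5]
grip_width: 0.04
grip_force: 0.6
```

Request:
{"op": "carry_out", "data": {
  "plan": [
    [[4,0,0,0,0,0,40],[4,0,0,0,0,0,40],[4,0,0,0,0,0,40],[4,0,0,0,0,0,40],[4,0,0,0,0,0,40],[4,0,0,0,0,0,40],[4,0,0,0,0,0,40],[4,0,0,0,0,0,40],[4,0,0,0,0,0,40],[4,0,0,0,0,0,40]]
  ]
}}

```text
time_s: 14.47
ee_pos: [0.6204, 0.0578, 0.0511]
eef_rot: [-3.142, 0.0, 1.453]
force: [-0.1, -0.8, 0.2]
grip_width: 0.04
grip_force: 0.6
```

Request:
{"op": "carry_out", "data": {
  "plan": [
    [[4,0,0,0,0,0,40],[4,0,0,0,0,0,40],[4,0,0,0,0,0,40],[4,0,0,0,0,0,40],[4,0,0,0,0,0,40],[4,0,0,0,0,0,40],[4,0,0,0,0,0,40],[4,0,0,0,0,0,40],[4,0,0,0,0,0,40],[4,0,0,0,0,0,40]]
  ]
}}

```text
time_s: 15.3
ee_pos: [0.6251, 0.0975, 0.0512]
eef_rot: [3.142, 0.0, 1.453]
force: [-0.5, -2.0, 1.2]
grip_width: 0.0399
grip_force: 0.6
```

Request:
{"op": "carry_out", "data": {
  "plan": [
    [[4,0,0,0,0,0,40],[4,0,0,0,0,0,40],[4,0,0,0,0,0,40],[4,0,0,0,0,0,40],[4,0,0,0,0,0,40],[3,0,0,0,0,0,40],[3,0,0,0,0,0,40],[3,0,0,0,0,0,40],[3,0,0,0,0,0,40],[3,0,0,0,0,0,40]]
  ]
}}

```text
time_s: 16.13
ee_pos: [0.6291, 0.1321, 0.0511]
eef_rot: [-3.142, 0.0, 1.453]
force: [-0.4, -2.0, 0.7]
grip_width: 0.0401
grip_force: 0.7
```

Request:
{"op": "carry_out", "data": {
  "plan": [
    [[2,0,0,0,0,0,40],[2,0,0,0,0,0,40],[2,0,0,0,0,0,40],[2,0,0,0,0,0,40],[2,0,0,0,0,0,40],[2,0,0,0,0,0,40],[2,0,0,0,0,0,40],[1,0,0,0,0,0,40],[1,0,0,0,0,0,40]]
  ]
}}

```text
time_s: 16.88
ee_pos: [0.631, 0.1479, 0.0512]
eef_rot: [3.142, 0.0, 1.453]
force: [0.2, -2.2, 0.8]
grip_width: 0.0397
grip_force: 0.7
```

Request:
{"op": "carry_out", "data": {
  "plan": [
    [[1,0,0,0,0,0,40],[1,0,0,0,0,0,40],[0,0,0,0,0,0,40]]
  ]
}}

```text
time_s: 17.13
ee_pos: [0.6312, 0.1499, 0.0511]
eef_rot: [3.142, -0.0, 1.453]
force: [0.1, -0.7, -0.3]
grip_width: 0.0399
grip_force: 0.3
```

Request:
{"op": "carry_out", "data": {
  "plan": [
    [[0.7,0,0,0,0,0,40],[0.7,0,0,0,0,0,40],[0,0,0,0,0,0,40]]
  ]
}}

```text
time_s: 17.38
ee_pos: [0.6314, 0.1512, 0.0511]
eef_rot: [-3.142, 0.0, 1.453]
force: [0.1, -1.2, 0.2]
grip_width: 0.0401
grip_force: 0.5
```

Request:
{"op": "carry_out", "data": {
  "plan": [
    [[0.7,0,0,0,0,0,40],[0.7,0,0,0,0,0,40],[0,0,0,0,0,0,40]]
  ]
}}

```text
time_s: 17.63
ee_pos: [0.6316, 0.1525, 0.0511]
eef_rot: [-3.142, 0.0, 1.453]
force: [-0.9, -1.8, 0.6]
grip_width: 0.04
grip_force: 0.8
```

Request:
{"op": "carry_out", "data": {
  "plan": [
    [[0.7,0,0,0,0,0,40],[0.7,0,0,0,0,0,40],[0,0,0,0,0,0,40]]
  ]
}}

```text
time_s: 17.88
ee_pos: [0.6317, 0.1528, 0.0513]
eef_rot: [-3.141, 0.002, 1.453]
force: [-2.3, -9.1, 3.2]
grip_width: 0.0402
grip_force: 4.3
```

Request:
{"op": "carry_out", "data": {
  "plan": [
    [[0.7,0,0,0,0,0,40],[0.7,0,0,0,0,0,40],[0,0,0,0,0,0,40]]
  ]
}}

```text
time_s: 18.13
ee_pos: [0.6318, 0.153, 0.0513]
eef_rot: [-3.141, 0.003, 1.453]
force: [-4.6, -16.9, 5.1]
grip_width: 0.0401
grip_force: 8.0
```

The can is firmly against the stop, with 17 N of reaction. I'll back off straight and rise.

Request:
{"op": "carry_out", "data": {
  "plan": [
    [[-1,0,0,0,0,0,40],[-1,0,0,0,0,0,40],[-2,0,0,0,0,0,40],[-5,0,0,0,0,0,40],[-10,0,0,0,0,0,40],[-20,0,0,0,0,0,40],[-20,0,0,0,0,0,40],[-20,0,-10,0,0,0,40],[-20,0,-30,0,0,0,40],[-20,0,-30,0,0,0,40],[-25,0,-30,0,0,0,40],[-25,0,-30,0,0,0,40],[-25,0,0,0,0,0,40],[-25,0,0,0,0,0,40],[0,0,0,0,0,0,40],[0,0,0,0,0,0,40]]
  ]
}}

```text
time_s: 19.47
ee_pos: [0.6059, -0.0634, 0.1811]
eef_rot: [3.142, -0.0, 1.451]
force: [-0.2, 0.2, -0.7]
grip_width: 0.0398
grip_force: 0.0
```

```bash
python3 m.py s8.npz; python3 - <<'E'
from h import *
from station import optics
a=optics.camera("top"); b=dict(np.load("s8.npz"))
i=cv2.resize(a["pixels"][180:320,290:430,::-1],(400,400),interpolation=cv2.INTER_CUBIC)
j=cv2.resize(b["pixels"][175:315,270:410,::-1],(400,400),interpolation=cv2.INTER_CUBIC)
cv2.imwrite("pics/s8.png",np.hstack([i,j]))
p=np.array([0,0,.012])+.609*GX+.2607*GY; q=p+[0,0,.107]
print("expected rim centre in crops",(proj(a,q)-[290,180])*400/140,(proj(b,q)-[270,175])*400/140)
E
```

```text
19.4667 [ 0.60585147 -0.06341166  0.18111842] [-0.17008635  0.22764457 -0.67577054]
mark [np.float64(471.09), np.float64(471.05)] 469.47 469.55 469.41 468.79 
mark [np.float64(471.09), np.float64(471.07)] 469.37 469.89 470.02 470.25 
expected rim centre in crops [139.38103464  94.81504672] [249.37343968 118.67987477]
```

View pics/s8.png

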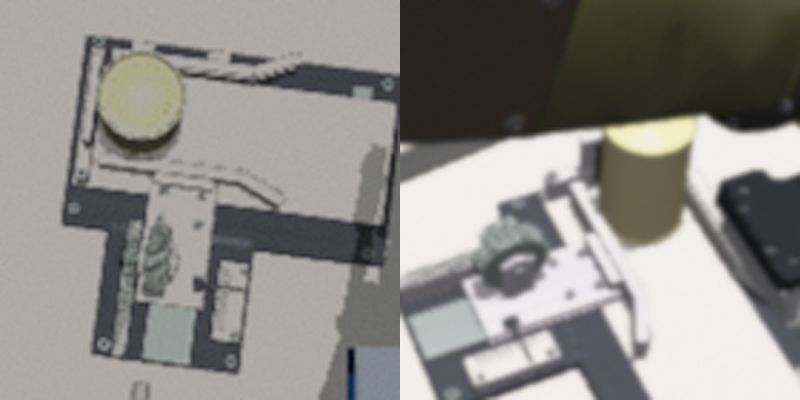

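The can stands at the stop, with its rim at (141,97) against (139,95) expected. The pointer reading shifted slightly, so I'll check whether that is lighting or real movement, using the picture taken before the push under the same light.

```bash
python3 - <<'E'
from h import *
def cen(c,gy,c0,w=5,z=.023):
    s,v=prof(c,gy,c0-w,c0+w,z); wt=np.clip(np.percentile(v,80)-v,0,None); return round((s*wt).sum()/wt.sum(),2)
from scipy.ndimage import gaussian_filter
g=lambda f,x0,y0,w,h:np.float32(cv2.cvtColor(dict(np.load(f))["pixels"],cv2.COLOR_RGB2GRAY)[y0:y0+h,x0:x0+w])
for f in("s5","s6","s7","s8"):
    c=dict(np.load(f+".npz"))
    print(f,"mark",cen(c,162,471),"ptr",[cen(c,y,470.5) for y in(178,182,184,186,188,190,192,194,196)])
# image shift s7->s8 on the carriage and on the (fixed) scale, phase correlation
for n,(x,y,w,h) in dict(carriage=(296,252,48,36),scale=(292,287,36,26)).items():
    A=g("s7.npz",x,y,w,h);B=g("s8.npz",x,y,w,h); print(n,cv2.phaseCorrelate(A,B,cv2.createHanningWindow((w,h),cv2.CV_32F)), abs(A-B).mean())
E
```

```text
s5 mark 471.07 ptr [np.float64(470.79), np.float64(470.38), np.float64(470.65), np.float64(470.65), np.float64(470.4), np.float64(470.35), np.float64(470.39), np.float64(470.35), np.float64(470.4)]
s6 mark 471.09 ptr [np.float64(469.91), np.float64(470.62), np.float64(470.96), np.float64(470.97), np.float64(470.83), np.float64(470.83), np.float64(470.82), np.float64(470.75), np.float64(470.69)]
s7 mark 471.06 ptr [np.float64(470.55), np.float64(469.4), np.float64(469.95), np.float64(470.02), np.float64(470.02), np.float64(470.24), np.float64(470.28), np.float64(470.22), np.float64(470.29)]
s8 mark 471.09 ptr [np.float64(470.58), np.float64(469.37), np.float64(469.89), np.float64(470.02), np.float64(470.07), np.float64(470.25), np.float64(470.25), np.float64(470.21), np.float64(470.28)]
carriage ((-0.00572718453402743, -0.009487027802375536), 0.9729302804227229) 0.15500206
scale ((0.04186811637178778, 0.4575832494141743), 0.9639645233566378) 0.41346154
```

Pictures s7 and s8 match, so the push did not move the rail, and the difference from s6 is shadow. For an independent check that is nearly free of parallax, I'll take the same profile in the top view.

```bash
python3 - <<'E'
from h import *
from station import optics
def cen(c,gy,c0,w=5,z=.023):
    s,v=prof(c,gy,c0-w,c0+w,z); wt=np.clip(np.percentile(v,80)-v,0,None); return round(float((s*wt).sum()/wt.sum()),2)
np.set_printoptions(linewidth=250)
c=optics.camera("top")
for gy in range(156,206,4):
    s,v=prof(c,gy,452,488); print(gy,v[::8].astype(int),cen(c,gy,471))
s0=dict(np.load("top0.npz")); print("start ptr",[cen(s0,y,453) for y in(188,192,196)],"now",[cen(c,y,471) for y in(188,192,196)],"mark0",[cen(s0,y,471) for y in(158,162,166,170)])
E
```

```text
156 [140 144 146 148 154 152 148 145 139 126 114 130 147 153 157 153 134 110] 471.54
160 [172 172 171 170 171 171 169 171 167 141 105 124 160 173 171 170 160 139] 472.37
164 [170 169 170 172 170 170 169 172 167 138 111 130 166 171 170 171 169 170] 472.21
168 [164 163 163 168 167 163 165 160 157 135 108 117 155 159 158 158 165 170] 472.41
172 [153 150 146 138 145 147 144 143 136 139 115 115 138 146 156 146 146 145] 472.87
176 [129 135 156 152 143 133 143 154 146 133  91 117 143 150 157 159 151 148] 472.35
180 [64 55 61 67 75 78 89 89 81 75 68 68 66 69 81 89 86 85] 472.94
184 [63 64 63 63 65 63 66 62 52 51 62 68 65 66 65 64 66 68] 469.17
188 [ 95 106 108 113 105  93  95  93  82  66  60  74  99 111 104 104 106 106] 471.41
192 [111 153 169 167 167 171 162 129  78  61  54  58  82 119 149 167 174 175] 471.93
196 [143 158 172 170 170 173 160 115  68  63  62  54  68 110 153 171 169 170] 472.77
200 [143 163 173 170 171 171 171 166 159 155 152 145 146 155 166 172 170 169] 473.22
204 [151 168 172 171 170 170 170 169 169 169 169 170 171 170 169 169 170 169] 469.91
start ptr [453.98, 454.35, 454.08] now [471.41, 471.93, 472.77] mark0 [472.21, 472.47, 472.06, 473.14]
```

Top view: the mark is at about 472.3 and the pointer at about 472.0, so the two agree within the picture's resolution. The can is at the stop and the robot is clear, so I'll hand in.

```bash
python3 -c "
from station import ctrl; print(ctrl.hand_in())"
```

```text
the job is handed in; nothing more can be done
None
```

The job is handed in: the rail was set by its wheel with the pointer within about 0.5 mm of the long gauge mark, and the can was pushed upright against the end stop without moving the rail; the hand-in call gave no verdict.

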